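Charge the lantern leak tester

ROBOT

A 7-joint arm with a two-finger parallel gripper is mounted at the origin on the work surface. World frame = base frame: x ahead of the robot, y to its left, z up, the work surface at z = 0. Lengths are in m, angles in rad, forces in N, time in s.
With the tool pointing down it reaches from about 0.425 to 0.825 m from the base axis. Payload 3.6 kg.
Tool frame: the origin (TCP) lies midway between the tips of the shut fingers; the grasp point (between the pads) lies 19 mm behind it; z points along the fingers, y is the line along which they close (so a half turn about z gives the same grasp; the last joint's range is limited). The gripper opens to 85 mm and grips with 20 to 120 N. Pads are 22 mm wide; open, the fingers measure 114 mm over their backs; the gripper's body (76 mm by 85 mm) begins 54 mm behind the grasp point. The pads swing forward as they close: fully open they stand 13 mm farther back than shut.
Start: joints at [-1.353, 0.615, -0.013, 1.423, 0.008, 1.103, -0.04], TCP at [0.158, 0.631, 0.231] pointing down, gripper open.
Joint ranges: [-3.12, 3.12], [-0.3, 2.06], [-1.34, 1.32], [0.26, 2.42], [-1.36, 4.5], [0.01, 1.98], [-2.84, 2.84]. Speed limits (rad/s): [2.79, 2.79, 3.14, 3.14, 3.14, 3.14, 3.14].

INTERFACE

Orientations are given as [roll, pitch, yaw] about the fixed x, y, z axes, in that order (R = Rz(yaw) Ry(pitch) Rx(roll)).
In Python, from station import arm gives the robot as it stands.
- The arm moves only by the shell command python3 -m creep 'ROWS' [FORCE]. ROWS is JSON, a list of rows, each a list of 7 numbers: the shift along the tool's x, y, z as a fraction of full scale, then the turn, a rotation vector about the tool's x, y, z as a fraction of full scale, then the gripper command: -1 is fully open, 1 is shut, values between are in proportion. A call has 1 to 5 rows; each row shifts and turns the commanded pose from where the row before left it, along the tool's axes as they then stand; what a row does not reach is not made up. Full scale, the value 1, is 0.04 m for a shift and 0.08 rad for a turn. A row lasts 1/10 s, in which the tool goes at most 50 mm and 8.59 degrees, less where a joint would pass 70% of its speed; a pose out of reach is approached as far as the arm can. A call with a number of a shift or a turn outside -1 to 1 is refused whole. A call with a gripper value outside its range is refused whole. The fingers move at their own pace and stop on an object; FORCE is the grip in N (left out, the last holds). Time passes only in rows, so rows that do not move let the fingers close. It gives the time, the measured TCP pose, the force, the opening and the grip force at its end, in the units of the state.
- arm.sense(): the state, without advancing time (a new reading comes with each control period).
- arm.capture(name): name is "scene" or "top" or "wrist"; returns the picture (384x512x3 uint8, blue, green, red); there is no depth.
- arm.get_calibration(name): a dict with "mtx" (3x3 intrinsics, pixels), "R" (3x3) and "t" (3): a world point X has camera coordinates R X + t. Camera axes: x right, y down, z forward; pixel columns grow to the right and rows downward; lengths in m; the calibration is good to about 2 mm. The wrist camera is an equidistant fisheye: a pixel r from the principal point sees the ray r / f radians off the axis. A picture is of the moment at which its call begins: read the wrist's pose just before it. get_calibration takes no time and is no camera call; for the wrist camera it gives the pose at the moment of the call.
- arm.close_job(): hands the job in; it is judged then, once.
The state is a dict: "clock": time; "q": joint angles; "qd": joint speeds; "tau": joint torques, N m; "tool_pos": TCP position; "tool_rot": TCP orientation; "contact_force": force on the tool from outside, world axes, zero at the start; "torque": the same for the moment, N m; "gripper_width": finger opening in m; "grip_force": force on a finger pad.
Only numpy, scipy, OpenCV 4.12 (cv2) and the standard library are available. Lean on these libraries where they do the work, as an engineer would, in place of code of your own. Each camera call takes 0.05 s, during which the arm holds its last target. There are 200 camera calls.

TASK

Start the leak test of the lantern: with the fingertips push the vent valve's lever all the way over to its far stop, then pump the hand pump's plunger with full strokes, right down and right up again each time, until its indicator pin has popped fully out. Only push: do not touch the pin itself, and leave the loose things around where they are. Finish with the plunger all the way up.

Things in the scene. Friction and masses are not known exactly. Their poses are not given: they have to be found in the camera images.
- pump: hand pump, fixed to the bench: an aluminium block 120 (its x) by 60 (its y) mm, top face 90 mm above the bench, on a steel flange 140 by 80 mm; origin at the centre of the flange's underside. The plunger stands at its x = -35 mm (the end nearer the robot) and the indicator pin at its x = +35 mm, both at y = 0. Its place and yaw vary.
- plunger_top (a point): centre of the top face of the plunger's cap, a black flat disc 40 mm across and 10 mm thick on a vertical rod; 135 mm above the bench when up, 121 mm when pressed to its stop. It goes down with the plunger.
- plunger (a joint): how far the plunger is pressed down: 0 up, 0.014 m at its bottom stop. A spring brings it up again; it takes about 6 N to start and 13 N at the bottom (a little more when pressed fast). A press of nearly full depth followed by a full release lifts the pin by one notch of about 9 mm (the first stroke 2 to 15 mm); the pin rises during the release. 3 to 5 full strokes are needed; further strokes do no harm.
- pin_tip (a point): tip of the indicator pin, a vertical steel rod 10 mm across that comes up out of a brass bush 18 mm across, top 100 mm above the bench. The tip stands 3 mm above the bush when the pin is in and 48 mm above it when fully out; a dark rubber ring round the pin's foot comes into sight then (it lies 40 to 43 mm below the tip).
- pin (a joint): how far the pin is out: 0 in, about 0.045 m fully out (the pump lifts it no further). It begins anywhere from 0 to 0.016 m and stays where the pump leaves it.
- valve: vent valve, fixed to the bench: a low block 110 (its x) by 70 (its y) mm with the lever on top; origin at the centre of its underside. The lever swings in its x-z plane. Its place and yaw vary.
- vent_tip (a point): centre of the black ball, 26 mm across, at the end of the vent lever. The lever, a 10 mm rod, is 80 mm long from its hinge (54 mm above the bench, over the valve's origin) to this point; the ball's centre is about 124 mm above the bench at either end and 134 mm half-way.
- vent (a joint): angle of the vent lever: 0 leaning to the valve's -x side (the robot's side, vent open; lever 0.5 rad off vertical), 1.0 leaning as far to its +x side (vent closed, far stop). It begins at 0 to 0.2, needs about 1 N at the ball, and stays where it is left.
- lantern: the blue ribbed lantern under test, fixed on its nest, 120 mm across at the foot and 157 mm tall; origin at the centre of its underside. Only an obstacle.
- board: a loose bystander, not to be disturbed; origin at the centre of its underside: a green circuit board 50 by 75 mm, 18 mm high.
- driver: a loose bystander, not to be disturbed; origin at the centre of its underside: a screwdriver 170 mm long lying along its own x; low.
- heatsink: a loose bystander, not to be disturbed; origin at the centre of its underside: a finned aluminium heat sink 26 mm across, 30 mm high, upright.
- vial: a loose bystander, not to be disturbed; origin at the centre of its underside: a small jar 26 mm across, 50 mm high, upright.
- globe: a loose bystander, not to be disturbed; origin at the centre of its underside: a glass lantern globe, an open cup 72 mm across, 75 mm high.
- reel: a loose bystander, not to be disturbed; origin at the centre of its underside: a grey reel lying flat, 64 mm across, 24 mm high.
- flask: a loose bystander, not to be disturbed; origin at the centre of its underside: a clear bottle with a red cap, 60 mm across, 130 mm high.

How it is judged:
By the outcome, as a careful person would: the job done as asked, in the order asked, and still so for the second after the job is handed in, with the robot touching nothing.
It also fails if it takes over 48 s, if anything falls off the work surface, if the arm or the gripper's body presses on something with over 40 N, if the wrist force passes 120 N, or if a joint passes its speed limit or range.

## Working session

There is one attempt and no reset: what is moved stays moved. The work goes in short steps, Python scripts to look and compute and a shell command to move; the robot and the scene stay as the last step left them, time stands still between calls to the robot, and variables do not carry over. Pictures are saved under pics/ and viewed, at most 10 in all, crops included, and the job is handed in when it is done.

```bash
mkdir -p pics; ls; python3 - <<'E'
from station import arm
import cv2
for n in("scene","top"):
    cv2.imwrite(f"pics/{n}0.png",arm.capture(n))
    c=arm.get_calibration(n);print(n,c["mtx"],c["R"],c["t"])
s=arm.sense();print(s["clock"],s["tool_pos"],s["tool_rot"],s["gripper_width"])
E
```

```text
pics
scene [[392.94762344   0.         257.81756516]
 [  0.         392.94762344 191.20232514]
 [  0.           0.           1.        ]] [[ 0.00807944  0.99981898 -0.01722601]
 [ 0.75288593 -0.0174194  -0.65792047]
 [-0.65810144 -0.00765359 -0.75289038]] [ 0.01123978 -0.34958752  1.26549352]
top [[425.24968007   0.         257.14067702]
 [  0.         425.24968007 186.57543653]
 [  0.           0.           1.        ]] [[ 0.0135439  -0.99966963 -0.02184494]
 [-0.99113388 -0.01053396 -0.13244873]
 [ 0.13217486  0.02344514 -0.99094911]] [0.00980393 0.56058477 1.16384561]
0.1 [0.15734546 0.62996747 0.23025052] [-3.13929246e+00  6.39554104e-06  2.89680628e+00] 0.08545774894705363
```

View pics/scene0.png

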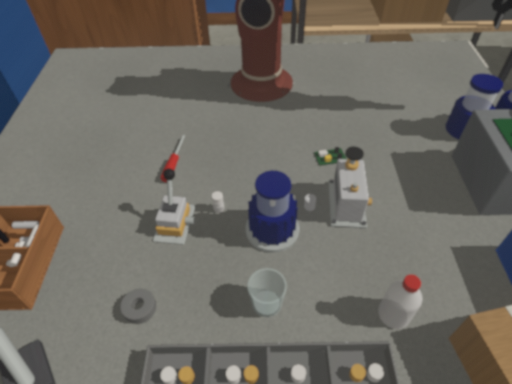

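View pics/top0.png

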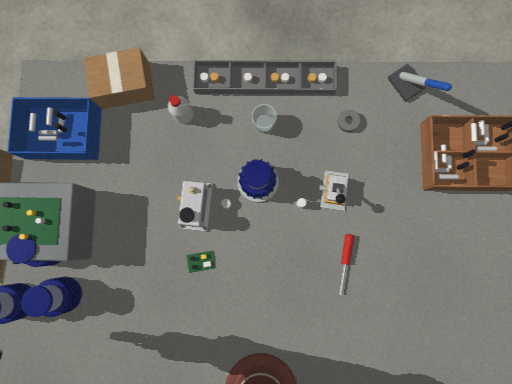

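The scene view shows the pump at (350,190) and the valve at (172,215). In the top view the plunger cap is at about (187,215) and the lever ball at (340,199). I'll enlarge both parts of the top view.

```bash
cat > h.py <<'E'
import numpy as np
from station import arm
def ray(n,u,v,z):
    c=arm.get_calibration(n);R=np.array(c["R"]);t=np.array(c["t"])
    d=R.T@np.linalg.solve(c["mtx"],[u,v,1]);o=-R.T@t
    return o+d*(z-o[2])/d[2]
def proj(n,X):
    c=arm.get_calibration(n);p=np.array(c["mtx"])@(np.array(c["R"])@X+c["t"]);return p[:2]/p[2]
E
python3 - <<'E'
import cv2,numpy as np
from h import *
t=cv2.imread("pics/top0.png");s=cv2.imread("pics/scene0.png")
def crop(i,x,y,w=80,h=60,k=5):return cv2.resize(i[y:y+h,x:x+w],None,fx=k,fy=k,interpolation=cv2.INTER_CUBIC)
a=np.hstack([crop(t,160,175),crop(t,310,160)])
b=np.hstack([crop(s,310,140,80,60),crop(s,135,160,80,60)])
cv2.imwrite("pics/crop0.png",np.vstack([a,b]))
E
```

```text
(no output)
```

View pics/crop0.png

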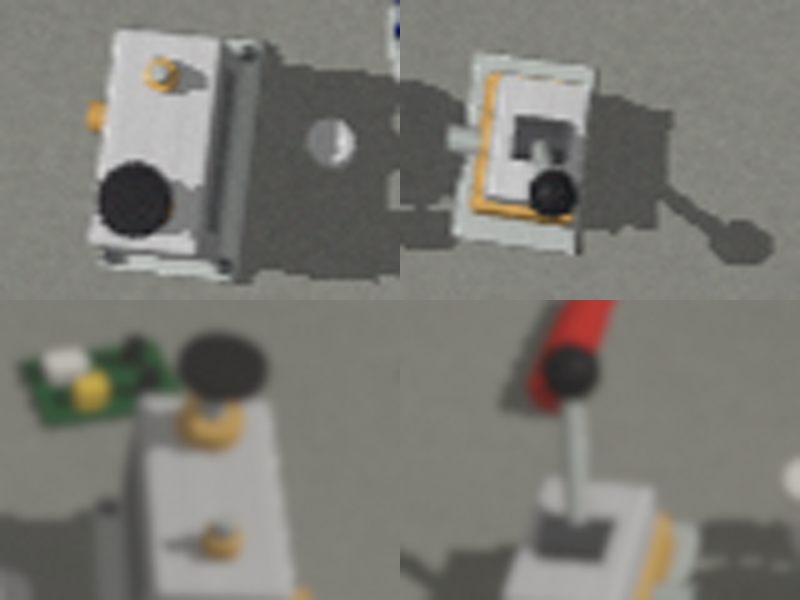

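The crops give the cap at top (187,215) and scene (354.8,153.4). The pin is at top (192,189.6), and the ball at top (340.4,198.4) and scene (169.2,174.2).

```bash
python3 - <<'E'
from h import *
np.set_printoptions(precision=4,suppress=True)
P=lambda l,*a:print(l,ray(*a))
P("cap t","top",186.6,214.8,.135);P("cap s","scene",354.6,153.4,.135)
P("pin t","top",191.8,189.4,.103);P("pin s","scene",310+223/5,140+240/5,.103)
P("ball t","top",340.2,198.1,.126);P("ball s","scene",169,174,.126)
for c in[(475,55),(593,68),(578,250),(455,235)]:P("vbase","top",310+(c[0]-400)/5,160+c[1]/5,.008)
P("slot","top",338.4,188,.054)
for u,v in[(118,32),(220,40),(195,252),(90,240)]:P("pumptop","top",160+u/5,175+v/5,.09)
P("vial","top",301,203,.05);P("sink","top",226,203,.03);P("lantern","top",258,177,.157)
P("board","top",201,262,.018);P("driver","top",348,240,.02)
E
```

```text
cap t [0.472  0.1953 0.135 ]
cap s [0.4786 0.196  0.135 ]
pin t [0.5422 0.1898 0.103 ]
pin s [0.5498 0.1892 0.103 ]
ball t [ 0.5207 -0.2014  0.126 ]
ball s [ 0.5216 -0.2007  0.126 ]
vbase [ 0.612  -0.1788  0.008 ]
vbase [ 0.605  -0.2468  0.008 ]
vbase [ 0.4994 -0.2367  0.008 ]
vbase [ 0.5072 -0.1666  0.008 ]
slot [ 0.5566 -0.2092  0.054 ]
pumptop [0.5655 0.2152 0.09  ]
pumptop [0.5617 0.1595 0.09  ]
pumptop [0.447  0.1695 0.09  ]
pumptop [0.4527 0.2262 0.09  ]
vial [ 0.5141 -0.106   0.05  ]
sink [0.5135 0.1043 0.03  ]
lantern [0.5691 0.0119 0.157 ]
board [0.3473 0.1721 0.018 ]
driver [ 0.4142 -0.24    0.02  ]
```

```bash
R='[-0.9,-0.75,0,0,0,0,1]'; python3 -m creep '[[-0.9,-0.75,0,0,0,0,1],[-0.9,-0.75,0,0,0,0,1],[-0.9,-0.75,0,0,0,0,1],[-0.9,-0.75,0,0,0,0,1],[-0.9,-0.75,0,0,0,0,1]]'
python3 -m creep '[[-0.9,-0.75,0,0,0,0,1],[-0.9,-0.75,0,0,0,0,1],[-0.9,-0.75,0,0,0,0,1],[-0.9,-0.75,0,0,0,0,1],[0,0,0,0,0,-0.9,1]]'
python3 -m creep '[[0,0,0,0,0,-0.9,1],[0,0,0,0,0,0,1],[0,0,0,0,0,0,1]]'
```

```text
clock: 0.6
tool_pos: [0.2966, 0.4395, 0.231]
tool_rot: [-3.141, -0.0, 2.897]
contact_force: [1.1, 0.6, 0.3]
gripper_width: 0.0122
grip_force: 0.0
clock: 1.1
tool_pos: [0.4112, 0.2822, 0.2311]
tool_rot: [-3.137, 0.003, 2.957]
contact_force: [0.1, 1.5, -0.5]
gripper_width: 0.0005
grip_force: 0.0
clock: 1.4
tool_pos: [0.4061, 0.2901, 0.2311]
tool_rot: [-3.141, -0.001, 3.04]
contact_force: [-0.9, 0.4, 0.4]
gripper_width: -0.0001
grip_force: 0.0
```

```bash
python3 -m creep '[[-0.56,-1,0,0,0,0,1],[-0.56,-1,0,0,0,0,1],[-0.56,-1,0,0,0,0,1],[-0.56,-1,0,0,0,0,1],[-0.56,-1,0,0,0,0,1]]'
python3 -m creep '[[0,-1,0,0,0,0,1],[0,-1,0,0,0,0,1],[0,-1,0,0,0,0,1],[0,-1,0,0,0,0,1],[0,-1,0,0,0,0,1]]'
python3 -m creep '[[0,-1,0,0,0,0,1],[0,-0.9,0,0,0,0,1],[0,0,0,0,0,0,1],[0,0,0,0,0,0,1]]'
```

```text
clock: 1.9
tool_pos: [0.4981, 0.0788, 0.2313]
tool_rot: [3.142, 0.0, 3.041]
contact_force: [2.0, 0.8, 0.5]
gripper_width: -0.0004
grip_force: 0.0
clock: 2.4
tool_pos: [0.4774, -0.1201, 0.2313]
tool_rot: [-3.142, 0.0, 3.041]
contact_force: [0.3, -1.0, -0.4]
gripper_width: 0.0001
grip_force: 0.0
clock: 2.8
tool_pos: [0.4698, -0.1949, 0.2311]
tool_rot: [3.141, -0.0, 3.039]
contact_force: [-0.8, 0.4, -0.6]
gripper_width: -0.0001
grip_force: 0.0
```

```bash
python3 -m creep '[[0,0,1,0,0,0,1],[0,0,1,0,0,0,1],[0,0,0.85,0,0,0,1],[0,0,0,0,0,0,1]]'
python3 - <<'E'
import cv2,numpy as np
from h import *
s=arm.capture("scene");t=arm.capture("top")
f=lambda i,x,y:cv2.resize(i[y:y+100,x:x+80],None,fx=5,fy=5,interpolation=cv2.INTER_CUBIC)
cv2.imwrite("pics/v1.png",np.hstack([f(s,130,120),f(t,300,140)]))
E
```

```text
clock: 3.2
tool_pos: [0.4673, -0.1911, 0.1135]
tool_rot: [3.138, -0.01, 3.044]
contact_force: [-0.1, 0.2, 0.3]
gripper_width: 0.0001
grip_force: 0.0
```

View pics/v1.png

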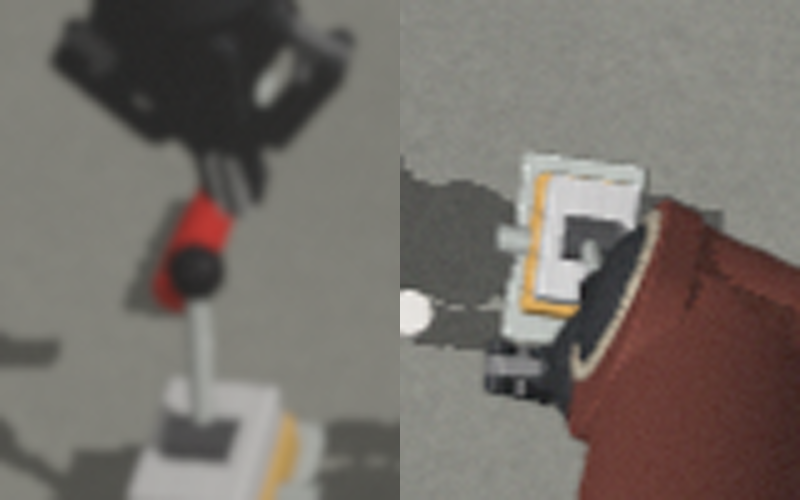

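```bash
python3 - <<'E'
from h import *
s=arm.sense();print(s["tool_pos"],s["tool_rot"]);print(proj("scene",s["tool_pos"]), proj("scene",[.521,-.201,.126]))
print(ray("scene",130+196/5,120+271/5,.125),ray("scene",130+236/5,120+206/5,.1135))
E
```

```text
[ 0.47062282 -0.19327835  0.11761464] [ 3.14085461e+00 -3.91933900e-04  3.04302207e+00]
[176.29400716 159.86595507] [168.88639186 173.79816597]
[ 0.52122994 -0.20049193  0.125     ] [ 0.47066419 -0.19197435  0.1135    ]
```

```bash
python3 -m creep '[[-0.5,-0.05,0,0,0,0,1],[-0.5,-0.05,0,0,0,0,1],[-0.5,0,0,0,0,0,1],[-0.5,0,0,0,0,0,1],[0,0,0,0,0,0,1]]'
python3 -m creep '[[-0.2,0,0,0,0,0,1],[-0.2,0,0,0,0,0,1],[0,0,0,0,0,0,1],[0,0,0,0,0,0,1]]'
```

```text
clock: 3.8
tool_pos: [0.5534, -0.2063, 0.12]
tool_rot: [-3.141, 0.008, 3.043]
contact_force: [-1.0, 0.6, 0.0]
gripper_width: -0.0002
grip_force: 0.0
clock: 4.2
tool_pos: [0.5652, -0.2084, 0.1176]
tool_rot: [-3.141, 0.0, 3.041]
contact_force: [-1.6, -0.5, -0.0]
gripper_width: 0.0002
grip_force: 0.0
```

```bash
python3 -m creep '[[-0.15,0,0,0,0,0,1],[0,0,0,0,0,0,1],[0,0,0,0,0,0,1]]'
python3 -m creep '[[-0.1,0,0,0,0,0,1],[0,0,0,0,0,0,1],[0,0,0,0,0,0,1]]'
```

```text
clock: 4.5
tool_pos: [0.5705, -0.2091, 0.1172]
tool_rot: [-3.142, -0.001, 3.041]
contact_force: [-2.4, 0.6, 0.3]
gripper_width: 0.0004
grip_force: 0.9
clock: 4.8
tool_pos: [0.5708, -0.2091, 0.1169]
tool_rot: [3.141, -0.01, 3.04]
contact_force: [-8.5, 1.2, 4.4]
gripper_width: -0.0
grip_force: 4.1
```

```bash
python3 -m creep '[[-0.1,0,0,0,0,0,1],[0,0,0,0,0,0,1],[0,0,0,0,0,0,1]]'
python3 -m creep '[[0.6,0,0,0,0,0,1],[0.9,0,0,0,0,0,1],[0,0,-1,0,0,0,1],[0,0,-1,0,0,0,1],[0,0,-0.8,0,0,0,1]]'
python3 -m creep '[[0,0,0,0,0,0,1],[0,0,0,0,0,0,1]]'
```

```text
clock: 5.1
tool_pos: [0.571, -0.2092, 0.1164]
tool_rot: [3.14, -0.018, 3.039]
contact_force: [-13.8, 1.9, 8.8]
gripper_width: -0.0
grip_force: 7.1
clock: 5.6
tool_pos: [0.5204, -0.2039, 0.2318]
tool_rot: [-3.141, 0.004, 3.041]
contact_force: [0.1, -0.6, 0.2]
gripper_width: -0.0
grip_force: 0.0
clock: 5.8
tool_pos: [0.5202, -0.2038, 0.2302]
tool_rot: [-3.141, 0.003, 3.041]
contact_force: [-0.6, 0.1, -0.2]
gripper_width: -0.0001
grip_force: 0.0
```

```bash
python3 -m creep '[[0,1,0,0,0,0,1],[0,1,0,0,0,0,1],[0,1,0,0,0,0,1],[0,1,0,0,0,0,1],[0,1,0,0,0,0,1]]'
python3 -m creep '[[0.4,1,0,0,0,0,1],[0.4,1,0,0,0,0,1],[0.4,1,0,0,0,0,1],[0.45,1,0,0,0,0,1],[0.5,0.9,0,0,0,0,1]]'
python3 -m creep '[[0,0,0.5,0,0,0,1],[0,0,0.5,0,0,0,1],[0,0,0.6,0,0,0,1],[0,0,0,0,0,0,1],[0,0,0,0,0,0,1]]'
python3 - <<'E'
import cv2,numpy as np
from h import *
print(arm.sense()["tool_pos"])
s=arm.capture("scene");t=arm.capture("top")
f=lambda i,x,y:cv2.resize(i[y:y+100,x:x+80],None,fx=5,fy=5,interpolation=cv2.INTER_CUBIC)
cv2.imwrite("pics/v2.png",np.hstack([f(s,310,110),f(t,300,140)]))
print(proj("scene",[.594,-.211,.124]),proj("top",[.594,-.211,.124]))
E
```

```text
clock: 6.3
tool_pos: [0.5389, -0.0029, 0.2277]
tool_rot: [-3.141, -0.003, 3.041]
contact_force: [-0.2, -0.7, -0.6]
gripper_width: 0.0003
grip_force: 0.0
clock: 6.8
tool_pos: [0.4724, 0.2011, 0.2277]
tool_rot: [-3.141, -0.002, 3.042]
contact_force: [0.5, 1.1, 0.2]
gripper_width: 0.0001
grip_force: 0.0
clock: 7.3
tool_pos: [0.4732, 0.1988, 0.1645]
tool_rot: [-3.14, -0.002, 3.041]
contact_force: [-0.4, -0.3, 0.4]
gripper_width: 0.0001
grip_force: 0.0
[0.47317623 0.19880443 0.16450112]
[158.90331701 201.10087279] [343.39781911 170.41690773]
```

View pics/v2.png

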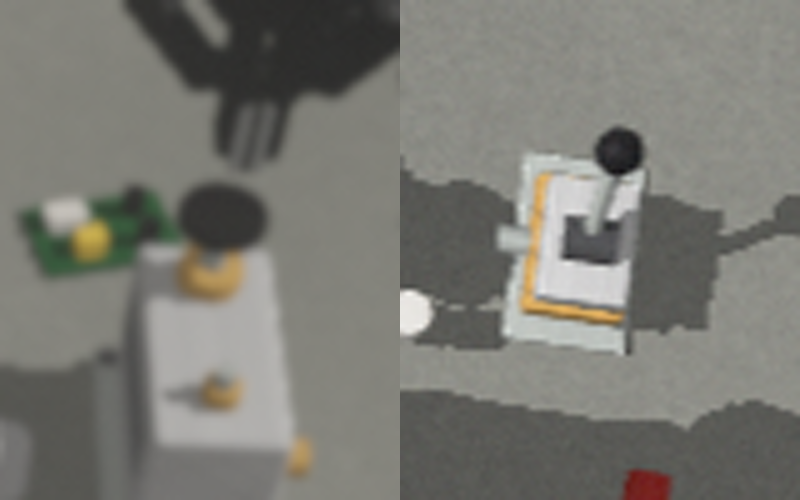

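The lever ball is at top (343.6,170), which matches the predicted far-stop projection (343.4,170.4), so the valve is shut. The fingertips hang over the cap.

```bash
python3 -m creep '[[-0.05,-0.07,0.5,0,0,0,1],[0,0,0.25,0,0,0,1],[0,0,0.25,0,0,0,1],[0,0,0.2,0,0,0,1],[0,0,0,0,0,0,1]]'
python3 -m creep '[[0,0,0,0,0,0,1],[0,0,0,0,0,0,1]]'
```

```text
clock: 7.9
tool_pos: [0.4759, 0.1957, 0.121]
tool_rot: [3.141, 0.002, 3.04]
contact_force: [-5.7, -2.8, 22.4]
gripper_width: -0.0001
grip_force: 11.2
clock: 8.1
tool_pos: [0.4759, 0.1956, 0.121]
tool_rot: [3.141, 0.002, 3.04]
contact_force: [-4.6, -3.7, 21.7]
gripper_width: 0.0001
grip_force: 10.9
```

```bash
python3 -m creep '[[0,0,-0.4,0,0,0,1],[0,0,-0.4,0,0,0,1],[0,0,0,0,0,0,1],[0,0,0,0,0,0,1],[0,0,0,0,0,0,1]]'
python3 - <<'E'
from h import *; import cv2
cv2.imwrite("pics/s1.png",arm.capture("scene"))
E
```

```text
clock: 8.6
tool_pos: [0.4747, 0.1957, 0.1486]
tool_rot: [-3.141, -0.001, 3.041]
contact_force: [-0.5, -0.2, -0.5]
gripper_width: 0.0002
grip_force: 0.0
```

```bash
python3 -m creep '[[0,0,0.4,0,0,0,1],[0,0,0.25,0,0,0,1],[0,0,0.2,0,0,0,1],[0,0,0,0,0,0,1],[0,0,0,0,0,0,1]]'
python3 -m creep '[[0,0,-0.4,0,0,0,1],[0,0,-0.4,0,0,0,1],[0,0,0,0,0,0,1],[0,0,0,0,0,0,1],[0,0,0,0,0,0,1]]'
python3 -m creep '[[0,0,0.4,0,0,0,1],[0,0,0.25,0,0,0,1],[0,0,0.2,0,0,0,1],[0,0,0,0,0,0,1],[0,0,0,0,0,0,1]]'
python3 -m creep '[[0,0,-0.4,0,0,0,1],[0,0,-0.4,0,0,0,1],[0,0,0,0,0,0,1],[0,0,0,0,0,0,1],[0,0,0,0,0,0,1]]'
python3 - <<'E'
from h import *; import cv2
a=cv2.imread("pics/s1.png");b=arm.capture("scene")
f=lambda i,x,y:cv2.resize(i[y:y+100,x:x+80],None,fx=5,fy=5,interpolation=cv2.INTER_CUBIC)
cv2.imwrite("pics/v3.png",np.hstack([f(a,310,110),f(b,310,110)]))
for z in(.103,.112,.121,.13,.139,.148):print(z,proj("scene",[.546,.1895,z]))
E
```

```text
clock: 9.15
tool_pos: [0.4767, 0.1965, 0.1208]
tool_rot: [3.139, 0.004, 3.041]
contact_force: [-7.7, -3.6, 40.5]
gripper_width: 0.0002
grip_force: 20.1
clock: 9.65
tool_pos: [0.4744, 0.1956, 0.1459]
tool_rot: [-3.14, -0.003, 3.041]
contact_force: [-0.5, -0.1, -0.0]
gripper_width: 0.0
grip_force: 0.0
clock: 10.15
tool_pos: [0.4766, 0.1965, 0.1207]
tool_rot: [3.139, 0.004, 3.04]
contact_force: [-11.9, -4.0, 55.5]
gripper_width: -0.0001
grip_force: 27.5
clock: 10.65
tool_pos: [0.4743, 0.1955, 0.1437]
tool_rot: [-3.14, -0.003, 3.041]
contact_force: [0.9, -0.5, -0.7]
gripper_width: 0.0002
grip_force: 0.0
0.103 [354.41534105 186.65202258]
0.112 [355.13892759 183.77830391]
0.121 [355.87456652 180.85671926]
0.13 [356.62256149 177.88606269]
0.139 [357.38322645 174.86508737]
0.148 [358.15688605 171.79250389]
```

View pics/v3.png

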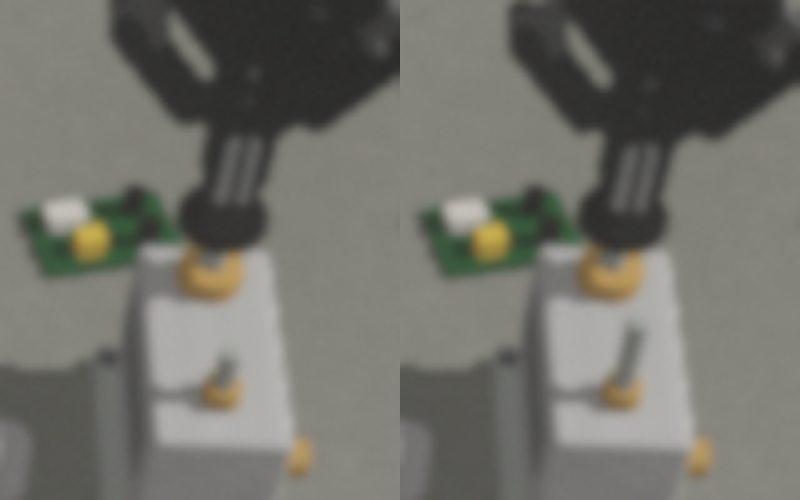

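After stroke 1 the pin tip is about 16 mm out (scene row 181.6), and after stroke 3 about 37 mm (row 174.4). I'll do two more strokes with a slightly gentler bottom.

```bash
python3 -m creep '[[0,0,0.4,0,0,0,1],[0,0,0.25,0,0,0,1],[0,0,0.05,0,0,0,1],[0,0,0,0,0,0,1],[0,0,0,0,0,0,1]]'
python3 -m creep '[[0,0,-0.4,0,0,0,1],[0,0,-0.4,0,0,0,1],[0,0,0,0,0,0,1],[0,0,0,0,0,0,1],[0,0,0,0,0,0,1]]'
python3 -m creep '[[0,0,0.4,0,0,0,1],[0,0,0.25,0,0,0,1],[0,0,0.15,0,0,0,1],[0,0,0,0,0,0,1],[0,0,0,0,0,0,1]]'
python3 -m creep '[[0,0,-0.4,0,0,0,1],[0,0,-0.5,0,0,0,1],[0,0,-0.2,0,0,0,1],[0,0,0,0,0,0,1],[0,0,0,0,0,0,1]]'
python3 - <<'E'
from h import *; import cv2
b=arm.capture("scene")
cv2.imwrite("pics/v4.png",cv2.resize(b[110:210,310:390],None,fx=6,fy=6,interpolation=cv2.INTER_CUBIC))
E
```

```text
clock: 11.2
tool_pos: [0.4766, 0.1965, 0.1209]
tool_rot: [3.14, 0.003, 3.041]
contact_force: [-5.9, -2.3, 29.3]
gripper_width: 0.0001
grip_force: 14.3
clock: 11.7
tool_pos: [0.4745, 0.1956, 0.1479]
tool_rot: [-3.14, -0.002, 3.041]
contact_force: [0.2, 0.3, 0.6]
gripper_width: 0.0
grip_force: 0.0
clock: 12.2
tool_pos: [0.4764, 0.1964, 0.1209]
tool_rot: [3.14, 0.003, 3.041]
contact_force: [-6.6, -1.5, 29.8]
gripper_width: -0.0001
grip_force: 14.9
clock: 12.7
tool_pos: [0.4745, 0.1956, 0.1601]
tool_rot: [-3.14, -0.002, 3.041]
contact_force: [-0.7, -0.7, 0.0]
gripper_width: -0.0001
grip_force: 0.0
```

View pics/v4.png

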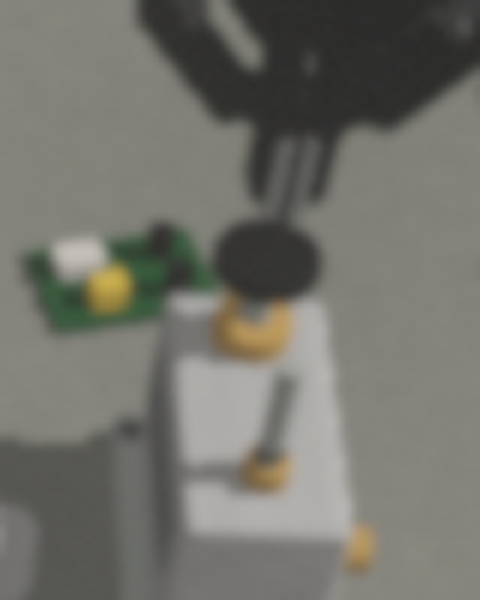

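The pin tip is at row about 172.5 (z about 0.146) and the dark ring shows at its foot. I'll add two strokes to be sure, then back off.

```bash
python3 -m creep '[[0,0,0.5,0,0,0,1],[0,0,0.4,0,0,0,1],[0,0,0.2,0,0,0,1],[0,0,0,0,0,0,1],[0,0,0,0,0,0,1]]'
python3 -m creep '[[0,0,-0.4,0,0,0,1],[0,0,-0.4,0,0,0,1],[0,0,0,0,0,0,1],[0,0,0,0,0,0,1],[0,0,0,0,0,0,1]]'
python3 -m creep '[[0,0,0.4,0,0,0,1],[0,0,0.25,0,0,0,1],[0,0,0.15,0,0,0,1],[0,0,0,0,0,0,1],[0,0,0,0,0,0,1]]'
python3 -m creep '[[0,0,-0.4,0,0,0,1],[0,0,-0.5,0,0,0,1],[0,0,-0.8,0,0,0,1],[0,0,-0.8,0,0,0,1],[0,0,0,0,0,0,1]]'
python3 -m creep '[[0,0,0,0,0,0,1],[0,0,0,0,0,0,1]]'
python3 - <<'E'
from h import *; import cv2
b=arm.capture("scene")
f=lambda i,x,y:cv2.resize(i[y:y+100,x:x+80],None,fx=5,fy=5,interpolation=cv2.INTER_CUBIC)
cv2.imwrite("pics/v5.png",np.hstack([f(b,310,110),f(b,130,140)]))
E
```

```text
clock: 13.25
tool_pos: [0.4758, 0.1961, 0.1209]
tool_rot: [3.14, 0.001, 3.041]
contact_force: [-6.2, -2.7, 31.1]
gripper_width: -0.0001
grip_force: 15.4
clock: 13.75
tool_pos: [0.4743, 0.1955, 0.1478]
tool_rot: [-3.14, -0.003, 3.041]
contact_force: [-0.5, 0.4, -0.5]
gripper_width: 0.0003
grip_force: 0.0
clock: 14.25
tool_pos: [0.4763, 0.1964, 0.1209]
tool_rot: [3.14, 0.003, 3.041]
contact_force: [-5.0, -1.4, 29.5]
gripper_width: 0.0004
grip_force: 15.0
clock: 14.75
tool_pos: [0.4775, 0.1968, 0.2202]
tool_rot: [3.138, 0.006, 3.041]
contact_force: [1.6, 0.2, -1.0]
gripper_width: 0.0002
grip_force: 0.0
clock: 14.95
tool_pos: [0.4741, 0.1955, 0.2155]
tool_rot: [-3.14, -0.003, 3.041]
contact_force: [-0.0, 0.2, -0.7]
gripper_width: 0.0
grip_force: 0.0
```

View pics/v5.png

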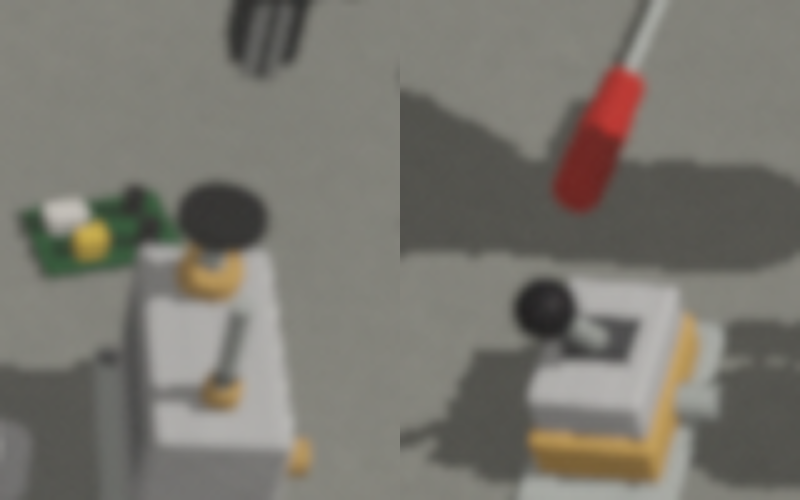

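The pin tip is unchanged at row 172.5 and the ring is visible. The cap is at its starting row, 153.4, so the plunger is up. The lever is over at its far side, and the bystanders in view haven't moved.

```bash
python3 -c "
from station import arm
print(arm.close_job())"
```

```text
the job is handed in; nothing more can be done
None
```

The job is handed in: the vent lever is at its far stop, seven full pump strokes brought the pin fully out with its ring showing, and the plunger is up with the robot clear of everything.

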